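Make up two chemistry kits in bottle carriers

ROBOT

A 6-joint arm with a two-finger parallel gripper is mounted at the origin on the work surface. World frame = base frame: x ahead of the robot, y to its left, z up, the work surface at z = 0. Lengths are in mm, angles in rad, forces in N, time in s.
With the tool pointing down it reaches from about 375 to 900 mm from the base axis. Payload 3.1 kg.
Tool frame: the origin (TCP) lies on the centre line of the jaws, within the pads' length; the fingertips stand 11 mm ahead of it and the grasp point (between the pads) lies 8 mm behind it; z points along the fingers, y is the line along which they close (so a half turn about z gives the same grasp; the last joint's range is limited). The gripper opens to 87 mm and grips with 3 to 60 N. Pads are 19 mm wide; open, the fingers measure 117 mm over their backs; the gripper's body (75 mm by 190 mm) begins 51 mm behind the grasp point.
Start: joints at [-1.46, 0.527, 1.433, -0, 1.181, -0.178], TCP at [178.624, -598.908, 233.548] pointing down, gripper open.
Joint ranges: [-3.08, 3.08], [-0.75, 2.2], [0.22, 2.44], [-1.43, 4.57], [0, 2.65], [-2.85, 2.85]. Speed limits (rad/s): [2.79, 2.79, 3.14, 3.14, 3.14, 3.14].

INTERFACE

Orientations are given as [roll, pitch, yaw] about the fixed x, y, z axes, in that order (R = Rz(yaw) Ry(pitch) Rx(roll)).
In Python, from plant import get_state, read_camera, camera_info, job_done gives the robot as it stands.
- The arm moves only by the tool apply_moves, never from a script. Its argument "steps" is a list of rows, each a list of 7 numbers: the turn, a rotation vector about the tool's x, y, z in degrees, then the shift along the tool's x, y, z in m, then the opening, from 0 (shut) to 1 (fully open). In form: [[wx, wy, wz, dx, dy, dz, fingers], ...]. A call has 1 to 10 rows; each row shifts and turns the commanded pose from where the row before left it, along the tool's axes as they then stand; what a row does not reach is not made up. A row lasts 1/12 s, in which the tool goes at most 41.7 mm and 7.16 degrees, less where a joint would pass 70% of its speed; a pose out of reach is approached as far as the arm can. A call with a gripper value outside its range is refused whole. The fingers move at their own pace and stop on an object; "grip_force" is the grip in N (left out, the last holds). Time passes only in rows, so rows that do not move let the fingers close. It gives the time, the measured TCP pose, the force, the opening and the grip force at its end, in the units of the state.
- get_state(): the state, without advancing time (a new reading comes with each control period).
- read_camera(name): name is "side" or "top" or "wrist"; returns (picture, depth): 384x512x3 uint8, red, green, blue; 384x512 float32, mm along the optical axis (not along the pixel's ray), 0 where there is no reading.
- camera_info(name): a dict with "K" (3x3 intrinsics, pixels), "k1" (the pictures are not rectified: a ray, as slopes to the right and down, at radius r is drawn at 1 + k1 r^2 times it, then the intrinsics apply), "rvec" (rotation vector, rad) and "tvec" (3), from world to camera coordinates, as OpenCV has them. Camera axes: x right, y down, z forward; pixel columns grow to the right and rows downward; lengths in mm; the calibration is good to about 2 mm. A picture is of the moment at which its call begins: read the wrist's pose just before it. camera_info takes no time and is no camera call; for the wrist camera it gives the pose at the moment of the call.
- job_done(): hands the job in; it is judged then, once.
The state is a dict: "clock": time; "joint_positions": joint angles; "joint_vel": joint speeds; "joint_efforts": joint torques, N m; "tcp_pos": TCP position; "tool_rot": TCP orientation; "ft_force": force on the tool from outside, world axes, zero at the start; "torque": the same for the moment, N m; "gripper_width": opening from 0.0 (shut) to 1.0 (fully open); "finger_force": force on a finger pad.
Only numpy, scipy, OpenCV 4.12 (cv2) and the standard library are available. Lean on these libraries where they do the work, as an engineer would, in place of code of your own. Each camera call takes 0.05 s, during which the arm holds its last target. There are 200 camera calls.

TASK

Make up the two practical kits from the stock in the aluminium pan: the titration kit in the longer, three-bay blue carrier gets the tall white bottle and the stoppered conical flask in its two wide bays (either way round) and the amber dropper bottle in its narrow bay; the powder kit in the shorter, two-bay carrier gets the squat white jar in the wide bay and the small flat-capped amber bottle in the narrow bay. Set everything down gently and upright on the bay floor without dropping or knocking it over, and leave the beaker and the mortar standing where they are.

Things in the scene. Friction and masses are not known exactly. Their poses are not given: they have to be found in the camera images.
- tall_bottle: Tall narrow-mouth white plastic bottle with paper label and black screw cap: body 61 mm diameter up to 92 mm, sloping shoulder, cap 30 mm diameter from 112 to 136 mm height (total 136 mm); about 0.27 kg. Grip it by the cap from above. Origin: centre of its underside, z up; round. Stands in the aluminium pan at the start.
- flask: Small clear glass conical flask closed with a brown rubber stopper: base 64 mm diameter, cone narrowing to a straight neck 26 mm diameter from 76 to 103 mm height, stopper 25 mm diameter on top to 118 mm; about 0.14 kg. Grip the neck and stopper from above. Origin: centre of its underside, z up; round. Stands in the pan.
- dropper_bottle: Small dark amber bottle with a brown rubber dropper bulb on its cap: body 33 mm diameter up to 50 mm, black collar cap 22 mm diameter from 62 to 80 mm height, bulb 15 mm diameter above it to 106 mm; about 0.06 kg. Grip the collar cap from above, the bulb passes up between the fingers. Origin: centre of its underside, z up; round. Stands in the pan.
- powder_jar: Squat white plastic wide-mouth jar with paper label and wide black lid: body 64 mm diameter up to 56 mm, lid 58 mm diameter from 64 to 84 mm height (total 84 mm); about 0.17 kg. Grip it by the lid from above. Origin: centre of its underside, z up; round. Stands in the pan.
- small_bottle: Small dark amber bottle with a plain flat black screw cap and no bulb: body 38 mm diameter up to 50 mm, cap 32 mm diameter from 62 to 80 mm height (total 80 mm); about 0.09 kg. Grip it by the cap from above. Origin: centre of its underside, z up; round. Stands in the pan.
- carrier3: The longer blue plastic bottle carrier, three bays in a row, loose on the grey bench mat: 94 mm wide (its x) and 242 mm long (its y) without end lugs, walls 45 mm high, 6 mm thick, bay floors 5 mm above its origin, the centre of its underside. Bay centres along its y: wide bays (82 x 82 mm) at -74 mm and +14 mm, narrow bay (82 mm in x, 54 mm in y) at +88 mm. About 0.5 kg.
- carrier2: The shorter blue plastic bottle carrier with two bays, loose on the grey bench mat: 94 mm wide (its x) and 154 mm long (its y) without end lugs, walls 45 mm high, 6 mm thick, bay floors 5 mm above its origin, the centre of its underside. Bay centres along its y: wide bay (82 x 82 mm inside) at +30 mm, narrow bay (82 mm in x, 54 mm in y) at -44 mm. About 0.4 kg.
- beaker: Open clear glass beaker, 58 mm diameter at the rim, 70 mm high, standing among the stock in the pan. Origin: centre of its underside. Not part of the kits.
- mortar: White porcelain mortar, 82 mm diameter at the rim, 52 mm high, with its pestle leaning in it up to 75 mm, standing among the stock in the pan. Origin: centre of its underside. Not part of the kits.
Not all that is in view belongs to the job. Leave any pink or yellow look-alike of the small_bottle alone.

How it is judged:
By the outcome, as a careful person would: the job done as asked, in the order asked, and still so for the second after the job is handed in, with the robot touching nothing.
It also fails if it takes over 128 s, if anything falls off the work surface, if the arm or the gripper's body presses on something with over 40 N, if the wrist force passes 120 N, or if a joint passes its speed limit or range.

## Working session

There is one attempt and no reset: what is moved stays moved. The work goes in short steps, Python scripts to look and compute and a tool call to move; the robot and the scene stay as the last step left them, time stands still between calls to the robot, and variables do not carry over. Pictures are saved under pics/ and viewed, at most 14 in all, crops included, and the job is handed in when it is done.

Besides the shell and the picture viewer there is one more tool, called after "Emit:" by a JSON object that holds its "fn" and its "kwargs", one argument or row to a line. apply_moves: Moves the arm, as the interface text tells. Its arguments: {"type":"object","properties":{"steps":{"type":"array","items":{"type":"array","items":{"type":"number"}}},"grip_force":{"type":"number"}},"required":["steps"]}

```bash
mkdir -p pics; ls; cat > h.py <<'E'
import numpy as np, cv2
from plant import *
def cam(n):
    i=camera_info(n); R=cv2.Rodrigues(np.array(i["rvec"],float))[0]; t=np.array(i["tvec"],float).reshape(3)
    return np.array(i["K"],float),float(i["k1"]),R,t
def slopes(c,uv):
    K,k1,R,t=c
    d=np.array([k1,0,0,0],float)
    return cv2.undistortPoints(np.array(uv,float).reshape(-1,1,2),K,d).reshape(-1,2)
def ray_z(c,uv,z):
    K,k1,R,t=c; s=slopes(c,uv); d=np.c_[s,np.ones(len(s))]@R; o=-R.T@t
    return o+d*((z-o[2])/d[:,2])[:,None]
def pts(c,uv,depth):
    K,k1,R,t=c; s=slopes(c,uv); p=np.c_[s,np.ones(len(s))]*np.array(depth)[:,None]
    return (p-t)@R
def proj(c,P):
    K,k1,R,t=c
    return cv2.projectPoints(np.array(P,float).reshape(-1,1,3),cv2.Rodrigues(R)[0],t,K,np.array([k1,0,0,0],float))[0].reshape(-1,2)
def save(n,im): cv2.imwrite("pics/"+n+".png",im[:,:,::-1])
E
python3 - <<'E'
from h import *
for n in("top","side","wrist"):
    im,d=read_camera(n); c=cam(n); np.savez(n+"0",im=im,d=d,R=c[2],t=c[3])
    print(n,-c[2].T@c[3],c[2][2],c[0][0,0],c[1]); save(n+"0",cv2.resize(im,(800,600)))
print(get_state())
E
```

```text
pics
top [ 280.77531006    8.71846848 1354.85253075] [ 0.1432821  -0.00166522 -0.98968049] 498.8455344870686 -0.14101478379930169
side [ 47.8890484  764.07036146 946.02921746] [ 0.33640251 -0.61737833 -0.71110994] 404.2895164277827 -0.01997319022504241
wrist [ 256.52052323 -575.97061479  383.00504086] [-0.28350549 -0.08366701 -0.95531381] 289.07638267980536 -0.021971578208235833
{'clock': 0.15, 'joint_positions': array([-1.45948117e+00,  5.28274598e-01,  1.43358961e+00, -1.89017800e-05,
        1.18139798e+00, -1.78534863e-01]), 'joint_vel': array([-0.0010695 , -0.00159258, -0.00630557,  0.00031431, -0.00131433,
        0.00036323]), 'joint_efforts': array([ 6.27598110e-04, -4.40428197e+01, -1.76842010e+01,  6.33044215e-02,
        5.52421378e-02, -8.84782526e-05]), 'tcp_pos': array([ 178.57228478, -598.38840513,  232.78875764]), 'tool_rot': array([-3.13994655e+00, -2.79291756e-04,  2.89856983e-01]), 'ft_force': array([-0.31460525,  1.16114317,  0.70333471]), 'torque': array([ 0.0543327 ,  0.02209422, -0.02351845]), 'finger_force': 0.0, 'gripper_width': 1.001146008704735}
```

View pics/top0.png

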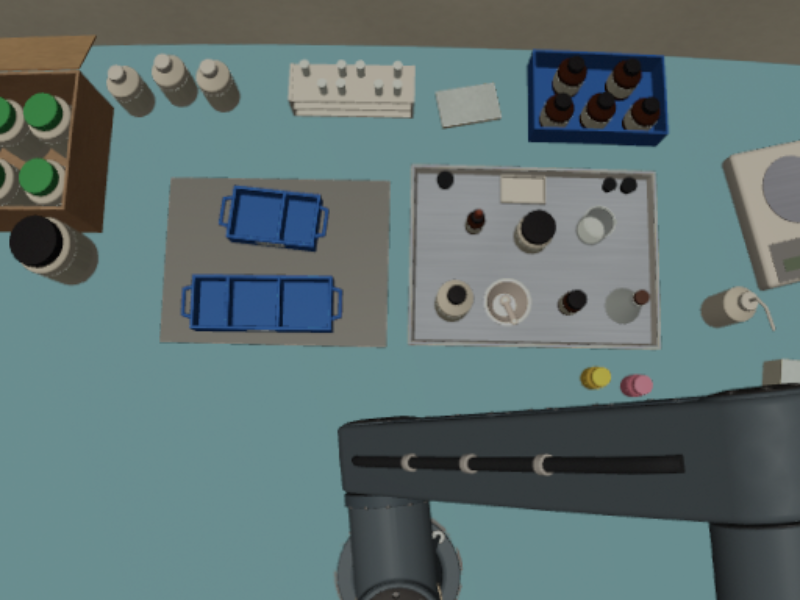

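View pics/side0.png

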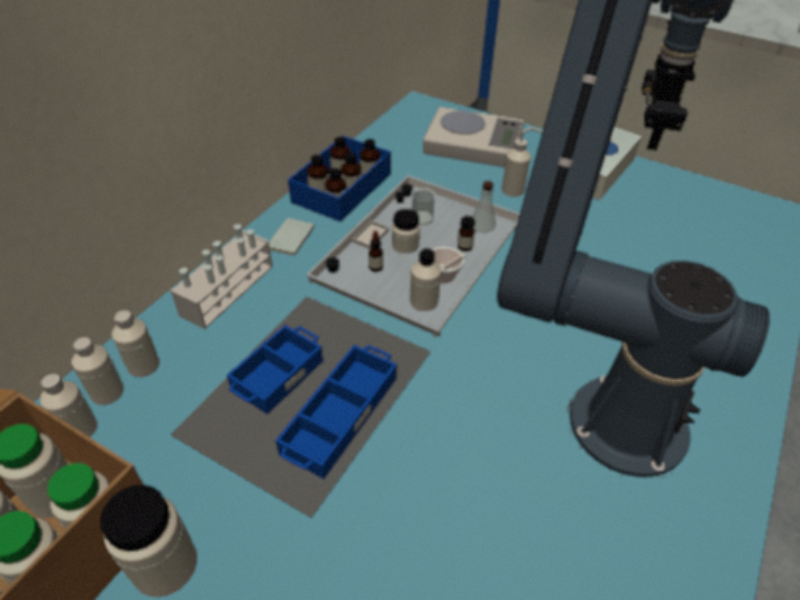

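The top view (800x600 pixels) shows:

- **Pan stock:** tall bottle cap at (457,295), mortar at (507,302), flat-capped amber bottle at (574,301), flask stopper at (641,297), dropper at (477,219), jar lid at (537,230) and beaker at (595,228).
- **Carriers:** two-bay at (275,218) and three-bay at (262,303).
- **Distractors:** yellow and pink look-alikes at (596,377) and (637,385), outside the pan. Other bottles stand in a blue box at (597,98).

Next I'll measure positions.

```bash
python3 - <<'E'
from h import *
f=np.load("top0.npz"); im,d=f["im"],f["d"]; c=cam("top")
vv,uu=np.mgrid[0:384,0:512]; uv=np.c_[uu.ravel(),vv.ravel()]
P=pts(c,uv,d.ravel()).reshape(384,512,3); np.save("P0",P)
hsv=cv2.cvtColor(im,cv2.COLOR_RGB2HSV)
def med(u,v,r=3):
    u,v=int(u*.64),int(v*.64); q=P[v-r:v+r+1,u-r:u+r+1].reshape(-1,3); return np.median(q,0).round(1)
print("pan floor",med(560,260,2),med(440,240),"mat",med(275,262),med(180,200),"c3 floor",med(209,303),med(255,303),med(307,303),"c2 floor",med(258,215),med(302,221))
for n,(u,v) in dict(tall=(457,295),small=(574,301),flask=(641,297),drop=(477,217),jar=(538,228),mortar=(507,302),beaker=(592,230)).items():
    u0,v0=int(u*.64),int(v*.64); r=22 if n in("jar","mortar","beaker") else 14
    w=P[v0-r:v0+r+1,u0-r:u0+r+1]; zz=w[...,2]
    top=np.percentile(zz[r-4:r+5,r-4:r+5],95)
    m=(zz>top-9)&(zz<top+9); q=w[m]
    x0,x1=np.percentile(q,2,0),np.percentile(q,98,0)
    print(n,"top",top.round(1),m.sum(),"mean",q.mean(0).round(1),"mid",((x0+x1)/2).round(1),"ext",(x1-x0).round(1))
b=(hsv[...,0]>105)&(hsv[...,0]<125)&(hsv[...,1]>140)
b=b.astype(np.uint8)
for n,(u0,u1,v0,v1) in dict(c2=(205,345,170,262),c3=(165,355,262,345)).items():
    m=np.zeros_like(b); s=slice(int(v0*.64),int(v1*.64)),slice(int(u0*.64),int(u1*.64)); m[s]=b[s]
    q=P[(m>0)&(P[...,2]>40)&(P[...,2]<65)]
    r=cv2.minAreaRect(q[:,:2].astype(np.float32)); print(n,len(q),"z",np.percentile(q[:,2],[5,50,95]).round(1),r)
E
```

```text
pan floor [ 546.6 -274.7    3.7] [577.3 -60.    5.5] mat [532.4 229.4   3.4] [640.9 408.9   3.8] c3 floor [456.5 344.1   9.3] [458.6 261.1   8.2] [460.5 170.7   8.9] c2 floor [615.8 263.6   8.8] [605.2 184.6   7.9]
tall top 145.6 109 mean [461.3 -82.5 140.6] mid [461.6 -82.3 141.5] ext [27.3 26.6  9. ]
small top 88.6 123 mean [ 465.5 -286.8   84.7] mid [ 466.2 -286.6   85. ] ext [28.7 29.6  9.3]
flask top 126.4 71 mean [ 465.6 -384.   122.9] mid [ 465.8 -383.9  122.7] ext [22.8 20.8  7.9]
drop top 111.7 20 mean [ 602.9 -120.4  109.3] mid [ 603.1 -121.1  109.6] ext [10.1 10.7 11.4]
jar top 93.4 345 mean [ 585.4 -220.4   88.9] mid [ 585.4 -220.5   89.4] ext [50.3 52.3  9.5]
mortar top 51.9 306 mean [ 465.1 -175.2   53.5] mid [ 462.7 -172.5   51.7] ext [76.6 74.1 17. ]
beaker top 76.2 105 mean [ 601.6 -332.7   73.2] mid [ 600.2 -329.6   73.4] ext [54.9 52.5 11.8]
c2 596 z [42.  47.6 52.5] ((602.65087890625, 230.5296630859375), (186.82049560546875, 95.68507385253906), 83.81661987304688)
c3 765 z [42.  47.7 52.6] ((452.9848327636719, 244.48489379882812), (92.89717864990234, 273.1522521972656), 0.5150185227394104)
```

View pics/wrist0.png

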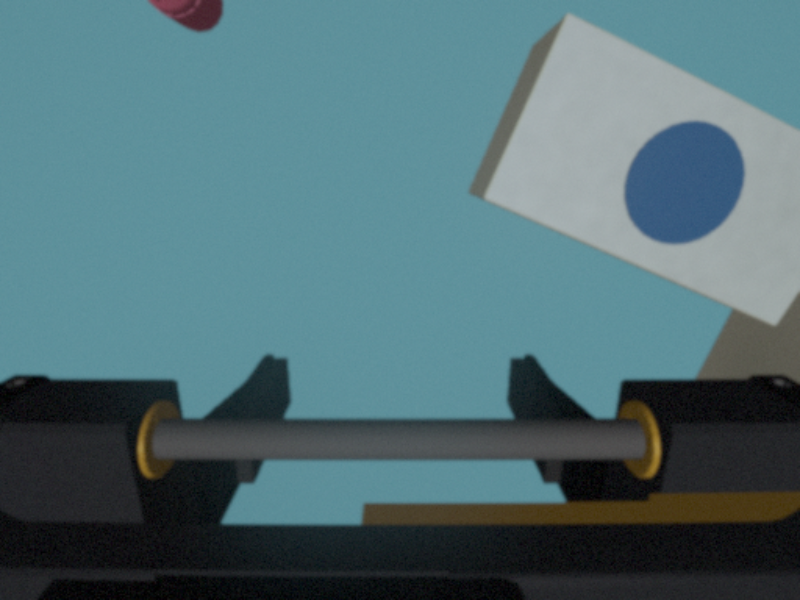

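Emit:
{"fn": "apply_moves", "kwargs": {
  "steps": [
    [0,0,-7.1,0,0,0,0.65],
    [0,0,-7.1,0,0,0,0.65],
    [0,0,-7.1,0,0,0,0.65],
    [0,0,-7.1,0,0,0,0.65],
    [0,0,-7.1,0,0,0,0.65],
    [0,0,-7.1,0,0,0,0.65],
    [0,0,-7.1,0,0,0,0.65],
    [0,0,-7.1,0,0,0,0.65],
    [0,0,-7.1,0,0,0,0.65],
    [0,0,-7.1,0,0,0,0.65]
  ],
  "grip_force": 25
}}

```text
clock: 0.98
tcp_pos: [178.6, -598.6, 233.1]
tool_rot: [-3.142, -0.001, 1.535]
ft_force: [0.2, 0.5, 0.3]
gripper_width: 0.653
finger_force: 0.0
```

```bash
python3 - <<'E'
from h import *
im=np.load("top0.npz")["im"]; save("pan",cv2.resize(im[105:250,260:425],(680,598),interpolation=cv2.INTER_CUBIC))
E
```

```text
(no output)
```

View pics/pan.png

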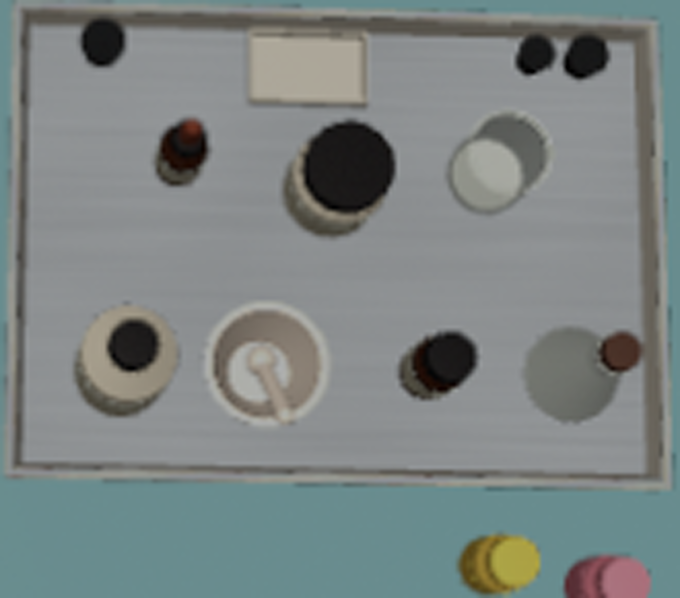

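The pan crop (680x598) shows:

- **Small bottle candidates:** dark amber with a flat black cap at (447,358), yellow at (513,562) and pink at (622,580). The one meant is the amber one in the pan, because the other two are the look-alikes.
- **Dropper:** the red-brown bulb is at (185,140).
- **Tall bottle:** white with a black cap, at (133,343).
- **Jar:** at (350,165).
- **Flask:** its stopper is at (620,350).

I'll start with the tall bottle.

Emit:
{"fn": "apply_moves", "kwargs": {
  "steps": [
    [0,0,-2.06,0,0,0,0.65],
    [0,0,0,0.03,0.0165,0,0.65],
    [0,0,0,0.03,0.0165,0,0.65],
    [0,0,0,0.03,0.0165,0,0.65],
    [0,0,0,0.03,0.0165,0,0.65],
    [0,0,0,0.03,0.0165,0,0.65],
    [0,0,0,0.03,0.0165,0,0.65],
    [0,0,0,0.03,0.0165,0,0.65],
    [0,0,0,0.03,0.0165,0,0.65],
    [0,0,0,0.03,0.0165,0,0.65]
  ]
}}

```text
clock: 1.82
tcp_pos: [329.1, -328.1, 233.5]
tool_rot: [-3.142, -0.0, 1.564]
ft_force: [0.2, 0.2, -0.5]
gripper_width: 0.649
finger_force: 0.0
```

Emit:
{"fn": "apply_moves", "kwargs": {
  "steps": [
    [0,0,0,0.03,0.0165,0,0.65],
    [0,0,0,0.03,0.0165,0,0.65],
    [0,0,0,0.03,0.0165,0,0.65],
    [0,0,0,0.03,0.0165,0,0.65],
    [0,0,0,0.03,0.0165,0,0.65],
    [0,0,0,0.03,0.0165,0,0.65],
    [0,0,0,0.03,0.0165,0,0.65],
    [0,0,0,0.02,0.0165,0,0.65],
    [0,0,0,0.014,0.012,0,0.65],
    [0,0,0,0,0,0,0.65]
  ]
}}

```text
clock: 2.65
tcp_pos: [476.0, -84.2, 233.6]
tool_rot: [3.14, -0.001, 1.569]
ft_force: [0.2, -0.5, -0.4]
gripper_width: 0.65
finger_force: 0.0
```

```bash
python3 - <<'E'
from h import *
s=get_state(); print(s["tcp_pos"],s["tool_rot"])
c=cam("wrist"); im,d=read_camera("wrist"); o=im.copy()
for p in [(462,-82.5,140),(603,-120.5,110),(585,-220,88)]:
    u=proj(c,[p])[0]; print(p,u.round(0)); cv2.drawMarker(o,tuple(int(x) for x in u),(0,255,0),0,10)
save("w1",cv2.resize(o,(800,600)))
E
```

```text
[475.95107954 -84.22355591 233.58834915] [ 3.13992258e+00 -5.19389341e-04  1.56887352e+00]
(462, -82.5, 140) [239. 199.]
(603, -120.5, 110) [378. 225.]
(585, -220, 88) [346. 294.]
```

View pics/w1.png

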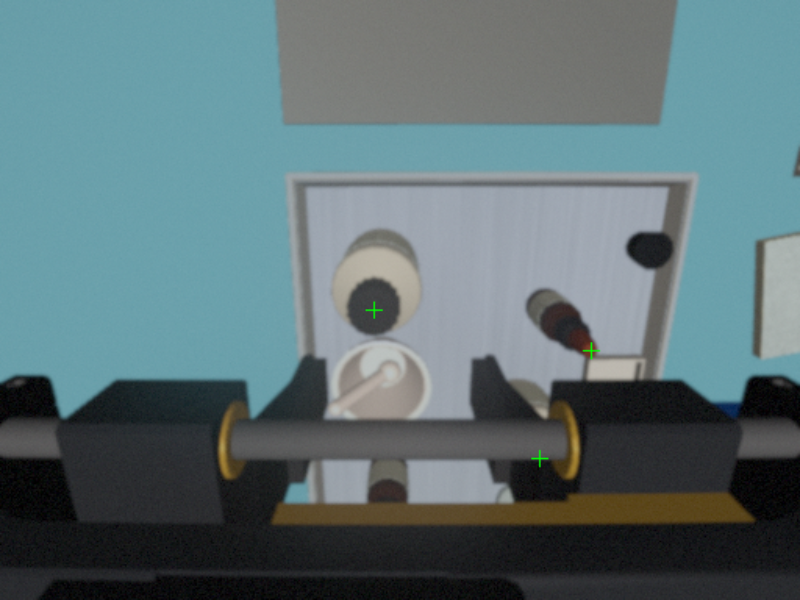

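The wrist view shows the tall bottle's cap at (374,306), on its predicted mark, so I can descend. The dropper bulb at (583,345) sits a few pixels off its mark, so I'll refine that one later.

Emit:
{"fn": "apply_moves", "kwargs": {
  "steps": [
    [0,0,0,0.0017,-0.014,0,0.65],
    [0,0,0,0,0,0.025,0.65],
    [0,0,0,0,0,0.03,0.65],
    [0,0,0,0,0,0.025,0.65],
    [0,0,0,0,0,0.015,0.65],
    [0,0,0,0,0,0.0095,0.65],
    [0,0,0,0,0,0,0.65]
  ]
}}

```text
clock: 3.28
tcp_pos: [457.9, -85.3, 127.1]
tool_rot: [-3.136, -0.002, 1.563]
ft_force: [0.2, 0.2, 0.2]
gripper_width: 0.648
finger_force: 0.0
```

Emit:
{"fn": "apply_moves", "kwargs": {
  "steps": [
    [0,0,0,0,0,0,0.3],
    [0,0,0,0,0,0,0.3],
    [0,0,0,0,0,0,0.3],
    [0,0,0,0,0,0,0.3],
    [0,0,0,0,0,0,0.3],
    [0,0,0,0,0,0,0.3]
  ],
  "grip_force": 25
}}

```text
clock: 3.78
tcp_pos: [460.8, -85.1, 129.7]
tool_rot: [3.14, 0.001, 1.565]
ft_force: [-0.3, 0.2, 1.7]
gripper_width: 0.341
finger_force: 25.1
```

Emit:
{"fn": "apply_moves", "kwargs": {
  "steps": [
    [0,0,0,0,0,-0.005,0.25],
    [0,0,0,0,0,-0.015,0.25],
    [0,0,0,0,0,-0.02,0.25],
    [0,0,0,0,0,-0.02,0.25],
    [0,0,0,0,0,-0.015,0.25],
    [0,0,0,0.008,0,-0.005,0.25],
    [0,0,0,0.016,-0.001,0,0.25],
    [0,0,0,0.024,-0.001,0,0.25],
    [0,0,0,0.028,-0.001,0,0.25],
    [0,0,0,0.028,-0.001,0,0.25]
  ]
}}

```text
clock: 4.62
tcp_pos: [455.6, 20.7, 208.4]
tool_rot: [-3.14, -0.001, 1.564]
ft_force: [1.1, 0.1, -3.0]
gripper_width: 0.337
finger_force: 25.1
```

Emit:
{"fn": "apply_moves", "kwargs": {
  "steps": [
    [0,0,0,0.028,-0.001,0,0.25],
    [0,0,0,0.028,-0.001,0,0.25],
    [0,0,0,0.028,-0.001,0,0.25],
    [0,0,0,0.024,0,0,0.25],
    [0,0,0,0.02,0,0,0.25],
    [0,0,0,0.014,0,0,0.25],
    [0,0,0,0.006,0,0,0.25],
    [0,0,0,0,0,0,0.25],
    [0,0,0,0,0,0,0.25]
  ]
}}

```text
clock: 5.37
tcp_pos: [453.9, 167.1, 208.6]
tool_rot: [-3.14, 0.001, 1.566]
ft_force: [-0.0, -0.1, -3.9]
gripper_width: 0.337
finger_force: 25.1
```

```bash
python3 - <<'E'
from h import *
s=get_state(); print(s["tcp_pos"],s["tool_rot"],s["gripper_width"],s["ft_force"])
im,d=read_camera("side"); save("s1",cv2.resize(im[150:350,100:300],(600,600),interpolation=cv2.INTER_CUBIC))
E
```

```text
[453.9166994  167.10329896 208.58982608] [-3.14020242e+00  6.93059959e-04  1.56595795e+00] 0.33669537852553416 [-0.04747817 -0.14772724 -3.94042495]
```

View pics/s1.png

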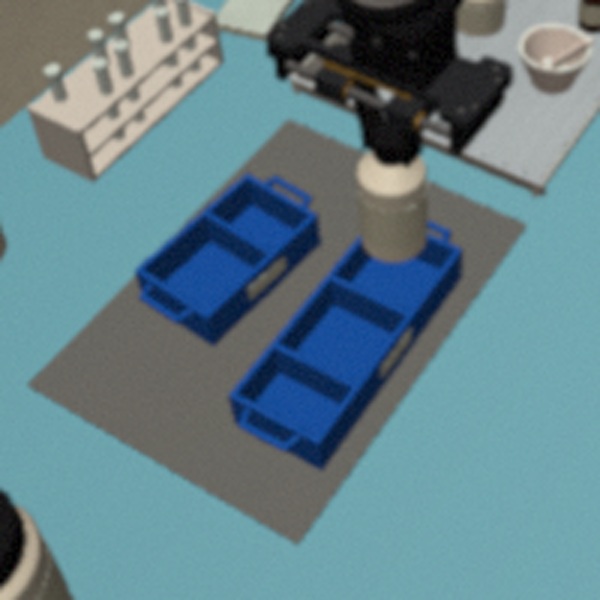

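The bottle hangs upright over the right-hand wide bay, at (393,205) in the crop, and sits inside the walls. I'll lower it now.

Emit:
{"fn": "apply_moves", "kwargs": {
  "steps": [
    [0,0,0,0.002,0,0.008,0.25],
    [0,0,0,0,0,0.018,0.25],
    [0,0,0,0,0,0.018,0.25],
    [0,0,0,0,0,0.012,0.25],
    [0,0,0,0,0,0.008,0.25],
    [0,0,0,0,0,0.004,0.25],
    [0,0,0,0,0,0.002,0.25],
    [0,0,0,0,0,0,0.25],
    [0,0,0,0,0,0,0.25]
  ]
}}

```text
clock: 6.17
tcp_pos: [455.1, 169.1, 139.5]
tool_rot: [3.14, -0.0, 1.565]
ft_force: [0.2, -0.1, -3.1]
gripper_width: 0.339
finger_force: 25.1
```

Emit:
{"fn": "apply_moves", "kwargs": {
  "steps": [
    [0,0,0,0,0,0.001,0.25],
    [0,0,0,0,0,0.001,0.25],
    [0,0,0,0,0,0.001,0.25],
    [0,0,0,0,0,0,0.25]
  ]
}}

```text
clock: 6.5
tcp_pos: [454.6, 169.2, 136.1]
tool_rot: [3.141, -0.0, 1.565]
ft_force: [-0.1, -0.1, -2.7]
gripper_width: 0.336
finger_force: 25.1
```

Emit:
{"fn": "apply_moves", "kwargs": {
  "steps": [
    [0,0,0,0,0,0.0008,0.25],
    [0,0,0,0,0,0.0008,0.25],
    [0,0,0,0,0,0,0.25]
  ]
}}

```text
clock: 6.75
tcp_pos: [454.6, 169.2, 134.4]
tool_rot: [-3.141, 0.0, 1.565]
ft_force: [0.0, -0.0, -3.1]
gripper_width: 0.339
finger_force: 25.1
```

Emit:
{"fn": "apply_moves", "kwargs": {
  "steps": [
    [0,0,0,0,0,0.0008,0.25],
    [0,0,0,0,0,0.0004,0.25],
    [0,0,0,0,0,0,0.25]
  ]
}}

```text
clock: 7.0
tcp_pos: [454.9, 169.3, 133.6]
tool_rot: [3.141, -0.0, 1.565]
ft_force: [-0.6, 0.2, 0.9]
gripper_width: 0.338
finger_force: 25.1
```

Emit:
{"fn": "apply_moves", "kwargs": {
  "steps": [
    [0,0,0,0,0,0,0.4],
    [0,0,0,0,0,0,0.6],
    [0,0,0,0,0,0,0.65],
    [0,0,0,0,0,-0.006,0.65],
    [0,0,0,0,0,-0.02,0.65],
    [0,0,0,0,0,-0.025,0.65],
    [0,0,0,0,0,-0.025,0.65],
    [0,0,0,-0.03,0,-0.01,0.65],
    [0,0,0,-0.035,0.001,0,0.65],
    [0,0,0,-0.035,0.001,0,0.65]
  ]
}}

```text
clock: 7.83
tcp_pos: [456.6, 68.6, 220.8]
tool_rot: [3.138, 0.0, 1.568]
ft_force: [-0.5, -0.6, -0.1]
gripper_width: 0.647
finger_force: 0.0
```

Emit:
{"fn": "apply_moves", "kwargs": {
  "steps": [
    [0,0,0,-0.035,0.001,0,0.65],
    [0,0,0,-0.035,0.001,0,0.65],
    [0,0,0,-0.035,0.001,0,0.65],
    [0,0,0,-0.035,0.001,0,0.65],
    [0,0,0,-0.035,0.001,0,0.65],
    [0,0,0,-0.035,0.001,0,0.65],
    [0,0,0,-0.035,0.001,0,0.65],
    [0,0,0,-0.035,0.001,0,0.65],
    [0,0,0,-0.035,0.001,0,0.65],
    [0,0,0,-0.025,0,0,0.65]
  ]
}}

```text
clock: 8.67
tcp_pos: [463.2, -274.3, 219.8]
tool_rot: [3.14, 0.002, 1.563]
ft_force: [0.7, 0.5, 0.7]
gripper_width: 0.652
finger_force: 0.0
```

Emit:
{"fn": "apply_moves", "kwargs": {
  "steps": [
    [0,0,0,-0.03,0,0,0.65],
    [0,0,0,-0.02,0,0,0.65],
    [0,0,0,0,0,0,0.65]
  ]
}}

```text
clock: 8.92
tcp_pos: [463.2, -325.8, 219.8]
tool_rot: [3.139, 0.004, 1.561]
ft_force: [-0.4, -0.2, 0.3]
gripper_width: 0.651
finger_force: 0.0
```

```bash
cat > shot.py <<'E'
import sys
from h import *
s=get_state(); print(s["tcp_pos"].round(1),s["tool_rot"])
c=cam("wrist"); im,d=read_camera("wrist"); o=cv2.resize(im,(800,600)); k=800/512
for a in sys.argv[2:]:
    u=proj(c,[eval(a)])[0]; print(a,(u*k).round(0)); cv2.drawMarker(o,tuple(int(x*k) for x in u),(0,255,0),0,10)
save(sys.argv[1],o)
E
python3 shot.py w2 "(465.8,-384,122.5)" "(466,-287,84.5)"
```

```text
[ 463.2 -325.8  219.8] [3.13930969 0.00406121 1.56129763]
(465.8,-384,122.5) [403. 400.]
(466,-287,84.5) [402. 233.]
```

View pics/w2.png

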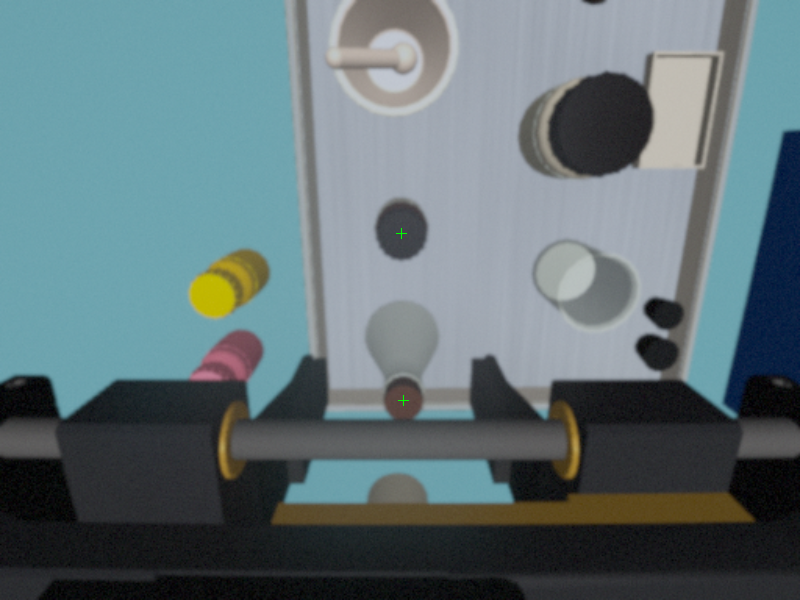

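The wrist view puts the flask stopper (403,398) and the small bottle cap (402,230) on their marks. I'll go down on the flask.

Emit:
{"fn": "apply_moves", "kwargs": {
  "steps": [
    [0,0,0,-0.03,0.002,0,0.65],
    [0,0,0,-0.0285,0.0008,0,0.65],
    [0,0,0,0,0,0,0.65],
    [0,0,0,0,0,0.025,0.65],
    [0,0,0,0,0,0.03,0.65],
    [0,0,0,0,0,0.03,0.65],
    [0,0,0,0,0,0.025,0.65],
    [0,0,0,0,0,0.012,0.65],
    [0,0,0,0,0,0.003,0.65],
    [0,0,0,0,0,0,0.65]
  ]
}}

```text
clock: 9.8
tcp_pos: [465.2, -378.3, 93.9]
tool_rot: [-3.141, -0.002, 1.566]
ft_force: [0.2, 0.7, 0.5]
gripper_width: 0.65
finger_force: 0.0
```

Emit:
{"fn": "apply_moves", "kwargs": {
  "steps": [
    [0,0,0,0,0,0,0.25],
    [0,0,0,0,0,0,0.25],
    [0,0,0,0,0,0,0.25],
    [0,0,0,0,0,0,0.25],
    [0,0,0,0,0,0,0.25],
    [0,0,0,0,0,0,0.25]
  ],
  "grip_force": 18
}}

```text
clock: 10.3
tcp_pos: [465.4, -379.6, 94.8]
tool_rot: [3.141, 0.001, 1.565]
ft_force: [0.0, 0.1, 1.0]
gripper_width: 0.295
finger_force: 0.7
```

Emit:
{"fn": "apply_moves", "kwargs": {
  "steps": [
    [0,0,0,0,0,0,0.45],
    [0,0,0,0,0,0,0.45],
    [0,0,0,-0.0025,0,0,0.45],
    [0,0,0,-0.0025,0,0,0.45],
    [0,0,0,0,0,0,0.25],
    [0,0,0,0,0,0,0.25],
    [0,0,0,0,0,0,0.25],
    [0,0,0,0,0,0,0.25],
    [0,0,0,0,0,0,0.25],
    [0,0,0,0,0,0,0.25]
  ]
}}

```text
clock: 11.13
tcp_pos: [465.2, -384.4, 94.2]
tool_rot: [3.142, 0.0, 1.565]
ft_force: [-0.0, -0.4, -1.2]
gripper_width: 0.289
finger_force: 18.0
```

Emit:
{"fn": "apply_moves", "kwargs": {
  "steps": [
    [0,0,0,0,0,-0.005,0.2],
    [0,0,0,0,0,-0.015,0.2],
    [0,0,0,0,0,-0.025,0.2],
    [0,0,0,0,0,-0.03,0.2],
    [0,0,0,0,0,-0.03,0.2],
    [0,0,0,0.006,0,-0.025,0.2],
    [0,0,0,0.014,0,-0.02,0.2],
    [0,0,0,0.022,0,-0.01,0.2],
    [0,0,0,0.028,-0.001,0,0.2],
    [0,0,0,0.032,-0.001,0,0.2]
  ]
}}

```text
clock: 11.97
tcp_pos: [463.9, -282.5, 255.5]
tool_rot: [3.14, 0.002, 1.563]
ft_force: [-0.1, 1.1, -2.9]
gripper_width: 0.292
finger_force: 18.0
```

Emit:
{"fn": "apply_moves", "kwargs": {
  "steps": [
    [0,0,0,0.033,-0.001,0,0.2],
    [0,0,0,0.033,-0.001,0,0.2],
    [0,0,0,0.033,-0.001,0,0.2],
    [0,0,0,0.033,-0.001,0,0.2],
    [0,0,0,0.033,-0.001,0,0.2],
    [0,0,0,0.033,-0.001,0,0.2],
    [0,0,0,0.033,-0.001,0,0.2],
    [0,0,0,0.033,-0.001,0,0.2],
    [0,0,0,0.033,-0.001,0,0.2],
    [0,0,0,0.033,-0.001,0,0.2]
  ]
}}

```text
clock: 12.8
tcp_pos: [454.9, 49.3, 254.5]
tool_rot: [-3.141, -0.0, 1.565]
ft_force: [-0.0, 0.3, -1.6]
gripper_width: 0.291
finger_force: 18.0
```

Emit:
{"fn": "apply_moves", "kwargs": {
  "steps": [
    [0,0,0,0.033,0,0,0.2],
    [0,0,0,0.033,0,0,0.2],
    [0,0,0,0.033,0,0,0.2],
    [0,0,0,0.03,0,0,0.2],
    [0,0,0,0.026,0,0,0.2],
    [0,0,0,0.018,0,0,0.2],
    [0,0,0,0.01,0,0,0.2],
    [0,0,0,0,0,0,0.2],
    [0,0,0,0,0,0,0.2]
  ]
}}

```text
clock: 13.55
tcp_pos: [456.4, 230.3, 254.2]
tool_rot: [-3.141, 0.001, 1.566]
ft_force: [0.2, -0.3, -2.3]
gripper_width: 0.289
finger_force: 18.0
```

Emit:
{"fn": "apply_moves", "kwargs": {
  "steps": [
    [0,0,0,0.01,-0.0015,0,0.2],
    [0,0,0,0.012,-0.0015,0,0.2],
    [0,0,0,0.0065,-0.0005,0,0.2],
    [0,0,0,0,0,0.01,0.2],
    [0,0,0,0,0,0.025,0.2],
    [0,0,0,0,0,0.03,0.2],
    [0,0,0,0,0,0.025,0.2],
    [0,0,0,0,0,0.01,0.2],
    [0,0,0,0,0,0,0.2]
  ]
}}

```text
clock: 14.3
tcp_pos: [451.4, 258.3, 151.4]
tool_rot: [-3.135, 0.002, 1.565]
ft_force: [-0.5, -0.3, -0.8]
gripper_width: 0.29
finger_force: 18.0
```

```bash
python3 - <<'E'
from h import *
s=get_state(); print(s["tcp_pos"].round(1))
im,d=read_camera("side"); save("s2",cv2.resize(im[180:330,140:300],(640,600),interpolation=cv2.INTER_CUBIC))
E
```

```text
[451.4 258.3 151.4]
```

View pics/s2.png

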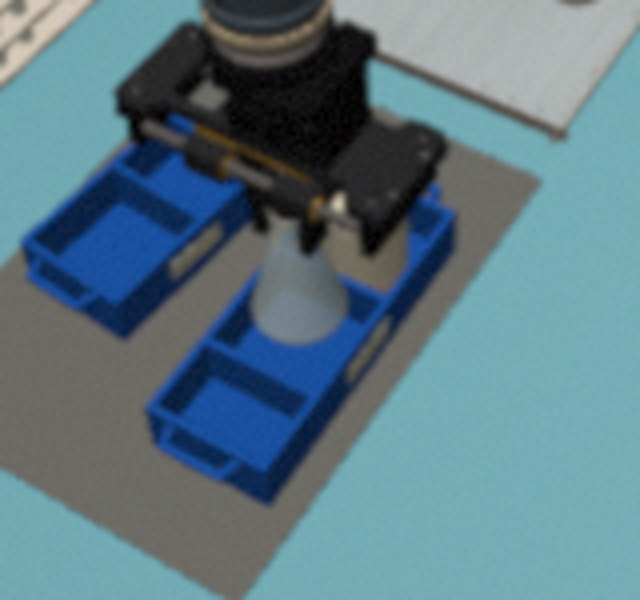

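The flask is centred over the middle bay at (300,300) in the crop, and the tall bottle stands behind it. I'll lower it.

Emit:
{"fn": "apply_moves", "kwargs": {
  "steps": [
    [0,0,0,0,0.001,0.008,0.2],
    [0,0,0,0,0,0.015,0.2],
    [0,0,0,0,0,0.013,0.2],
    [0,0,0,0,0,0.008,0.2],
    [0,0,0,0,0,0.004,0.2],
    [0,0,0,0,0,0.002,0.2],
    [0,0,0,0,0,0,0.2],
    [0,0,0,0,0,0,0.2]
  ]
}}

```text
clock: 15.02
tcp_pos: [455.0, 259.4, 104.9]
tool_rot: [3.14, -0.0, 1.565]
ft_force: [0.3, -0.5, -2.1]
gripper_width: 0.292
finger_force: 18.0
```

Emit:
{"fn": "apply_moves", "kwargs": {
  "steps": [
    [0,0,0,0,0,0.0008,0.2],
    [0,0,0,0,0,0,0.2]
  ]
}}

```text
clock: 15.18
tcp_pos: [454.8, 259.3, 103.9]
tool_rot: [3.141, -0.0, 1.565]
ft_force: [-0.1, 0.3, -2.1]
gripper_width: 0.297
finger_force: 18.0
```

Emit:
{"fn": "apply_moves", "kwargs": {
  "steps": [
    [0,0,0,0,0,0.0015,0.2],
    [0,0,0,0,0,0.0015,0.2],
    [0,0,0,0,0,0.001,0.2],
    [0,0,0,0,0,0.0005,0.2],
    [0,0,0,0,0,0,0.2]
  ]
}}

```text
clock: 15.6
tcp_pos: [454.3, 259.2, 98.8]
tool_rot: [-3.141, 0.0, 1.565]
ft_force: [0.3, -0.2, -1.5]
gripper_width: 0.293
finger_force: 18.0
```

Emit:
{"fn": "apply_moves", "kwargs": {
  "steps": [
    [0,0,0,0,0,0.0007,0.2],
    [0,0,0,0,0,0.0004,0.2],
    [0,0,0,0,0,0,0.2]
  ]
}}

```text
clock: 15.85
tcp_pos: [454.6, 259.2, 98.1]
tool_rot: [3.141, -0.0, 1.565]
ft_force: [-0.4, -0.1, 0.1]
gripper_width: 0.289
finger_force: 18.0
```

Emit:
{"fn": "apply_moves", "kwargs": {
  "steps": [
    [0,0,0,0,0,0,0.4],
    [0,0,0,0,0,0,0.6],
    [0,0,0,0,0,0,0.6],
    [0,0,0,0,0,-0.006,0.6],
    [0,0,0,0,0,-0.02,0.6],
    [0,0,0,0,0,-0.03,0.6],
    [0,0,0,0,0,-0.03,0.6],
    [0,0,0,0,0,-0.03,0.6],
    [0,0,0,-0.02,0.01,-0.01,0.6],
    [0,0,0,-0.03,0.015,0,0.6]
  ]
}}

```text
clock: 16.68
tcp_pos: [480.3, 211.0, 227.9]
tool_rot: [3.134, -0.003, 1.569]
ft_force: [1.2, 0.2, -0.1]
gripper_width: 0.6
finger_force: 0.0
```

Emit:
{"fn": "apply_moves", "kwargs": {
  "steps": [
    [0,0,0,-0.03,0.013,0,0.6],
    [0,0,0,-0.03,0.013,0,0.6],
    [0,0,0,-0.03,0.013,0,0.6],
    [0,0,0,-0.03,0.013,0,0.6],
    [0,0,0,-0.03,0.013,0,0.6],
    [0,0,0,-0.03,0.013,0,0.6],
    [0,0,0,-0.03,0.013,0,0.6],
    [0,0,0,-0.03,0.013,0,0.6],
    [0,0,0,-0.03,0.013,0,0.6],
    [0,0,0,-0.02,0.005,0,0.6]
  ]
}}

```text
clock: 17.52
tcp_pos: [601.2, -84.9, 224.4]
tool_rot: [3.139, 0.002, 1.563]
ft_force: [0.2, 0.8, 0.3]
gripper_width: 0.6
finger_force: 0.0
```

Emit:
{"fn": "apply_moves", "kwargs": {
  "steps": [
    [0,0,0,-0.01,0,0,0.6],
    [0,0,0,0,0,0,0.6]
  ]
}}

```text
clock: 17.68
tcp_pos: [599.3, -93.7, 223.9]
tool_rot: [-3.141, 0.0, 1.562]
ft_force: [-0.2, 0.3, 0.5]
gripper_width: 0.599
finger_force: 0.0
```

```bash
python3 shot.py w3 "(603,-120.5,110)" "(585,-220,88)"
```

```text
[599.3 -93.7 223.9] [-3.14147078e+00  3.64725470e-04  1.56208751e+00]
(603,-120.5,110) [405. 343.]
(585,-220,88) [381. 457.]
```

View pics/w3.png

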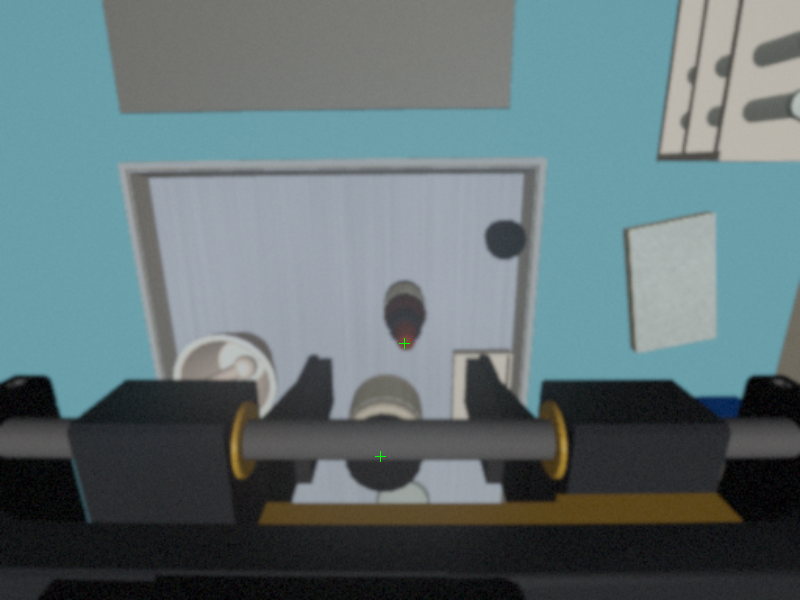

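The dropper bulb is at (404,338), about 2 mm to +y of its mark, and the jar lid (384,453) is on its mark. I'll pick up the dropper.

Emit:
{"fn": "apply_moves", "kwargs": {
  "steps": [
    [0,0,0,-0.0124,0.0016,0,0.5],
    [0,0,0,-0.0124,0.0016,0,0.5],
    [0,0,0,0,0,0.01,0.5],
    [0,0,0,0,0,0.025,0.5],
    [0,0,0,0,0,0.025,0.5],
    [0,0,0,0,0,0.02,0.5],
    [0,0,0,0,0,0,0.5],
    [0,0,0,0,0,0,0.5]
  ]
}}

```text
clock: 18.4
tcp_pos: [601.4, -115.7, 142.4]
tool_rot: [-3.138, -0.001, 1.565]
ft_force: [-0.1, 0.1, 0.1]
gripper_width: 0.503
finger_force: 0.0
```

```bash
python3 shot.py w4 "(602.5,-118.5,110.5)" "(602.5,-118.5,84.5)"
```

```text
[ 601.4 -115.7  142.4] [-3.13821617e+00 -1.44652258e-03  1.56535101e+00]
(602.5,-118.5,110.5) [401. 364.]
(602.5,-118.5,84.5) [401. 342.]
```

View pics/w4.png

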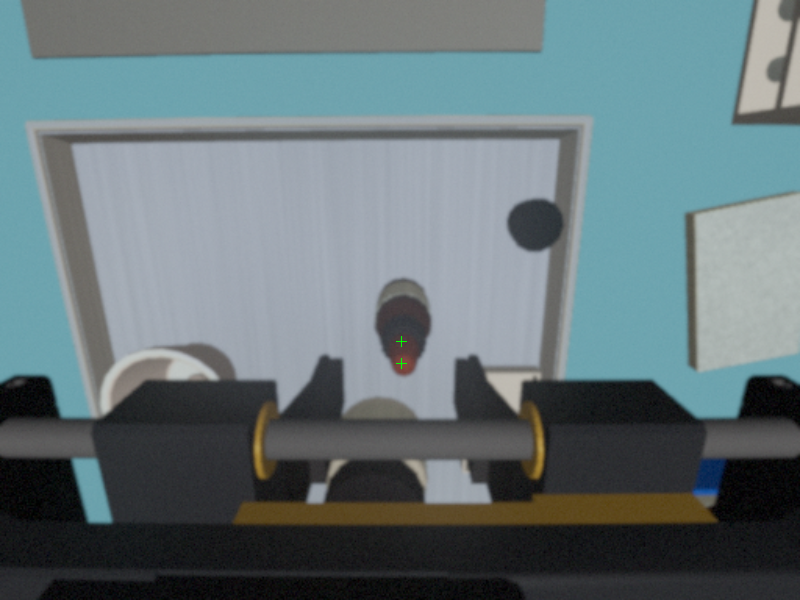

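The bulb at (403,365) matches its mark to within 1 mm, and the fingers straddle it.

Emit:
{"fn": "apply_moves", "kwargs": {
  "steps": [
    [0,0,0,-0.0025,0.0015,0,0.5],
    [0,0,0,0,0,0.01,0.5],
    [0,0,0,0,0,0.018,0.5],
    [0,0,0,0,0,0.018,0.5],
    [0,0,0,0,0,0.012,0.5],
    [0,0,0,0,0,0.005,0.5],
    [0,0,0,0,0,0,0.5],
    [0,0,0,0,0,0,0.5]
  ]
}}

```text
clock: 19.12
tcp_pos: [604.3, -119.2, 81.1]
tool_rot: [3.141, 0.0, 1.565]
ft_force: [0.0, -1.1, -0.4]
gripper_width: 0.498
finger_force: 0.0
```

Emit:
{"fn": "apply_moves", "kwargs": {
  "steps": [
    [0,0,0,0,0,0,0.2],
    [0,0,0,0,0,0,0.2],
    [0,0,0,0,0,0,0.2],
    [0,0,0,0,0,0,0.2],
    [0,0,0,0,0,0,0.2],
    [0,0,0,0,0,0,0.2],
    [0,0,0,0,0,0,0.2]
  ],
  "grip_force": 12
}}

```text
clock: 19.7
tcp_pos: [604.1, -119.1, 81.3]
tool_rot: [3.141, 0.0, 1.565]
ft_force: [0.2, -0.2, 3.8]
gripper_width: 0.246
finger_force: 12.0
```

Emit:
{"fn": "apply_moves", "kwargs": {
  "steps": [
    [0,0,0,0,0,-0.005,0.15],
    [0,0,0,0,0,-0.015,0.15],
    [0,0,0,0,0,-0.025,0.15],
    [0,0,0,0,0,-0.03,0.15],
    [0,0,0,0,0,-0.03,0.15],
    [0,0,0,0.006,-0.002,-0.025,0.15],
    [0,0,0,0.014,-0.004,-0.02,0.15],
    [0,0,0,0.022,-0.007,-0.008,0.15],
    [0,0,0,0.028,-0.01,0,0.15],
    [0,0,0,0.03,-0.01,0,0.15]
  ]
}}

```text
clock: 20.53
tcp_pos: [571.7, -18.6, 240.0]
tool_rot: [3.139, 0.001, 1.563]
ft_force: [0.1, 0.8, -0.5]
gripper_width: 0.242
finger_force: 12.0
```

Emit:
{"fn": "apply_moves", "kwargs": {
  "steps": [
    [0,0,0,0.03,-0.01,0,0.15],
    [0,0,0,0.03,-0.01,0,0.15],
    [0,0,0,0.03,-0.01,0,0.15],
    [0,0,0,0.03,-0.01,0,0.15],
    [0,0,0,0.03,-0.01,0,0.15],
    [0,0,0,0.03,-0.01,0,0.15],
    [0,0,0,0.03,-0.01,0,0.15],
    [0,0,0,0.03,-0.01,0,0.15],
    [0,0,0,0.03,-0.01,0,0.15],
    [0,0,0,0.025,-0.01,0,0.15]
  ]
}}

```text
clock: 21.37
tcp_pos: [472.3, 278.7, 239.0]
tool_rot: [-3.142, -0.001, 1.566]
ft_force: [-0.3, -0.1, -0.8]
gripper_width: 0.247
finger_force: 12.0
```

Emit:
{"fn": "apply_moves", "kwargs": {
  "steps": [
    [0,0,0,0.022,-0.008,0,0.15],
    [0,0,0,0.016,-0.006,0,0.15],
    [0,0,0,0.01,-0.004,0,0.15],
    [0,0,0,0,0,0,0.15],
    [0,0,0,0,0,0,0.15]
  ]
}}

```text
clock: 21.78
tcp_pos: [455.4, 324.7, 238.8]
tool_rot: [-3.142, 0.001, 1.566]
ft_force: [-0.3, 0.1, 0.0]
gripper_width: 0.244
finger_force: 12.0
```

Emit:
{"fn": "apply_moves", "kwargs": {
  "steps": [
    [0,0,0,0.005,-0.002,0,0.15],
    [0,0,0,0.003,-0.0005,0.01,0.15],
    [0,0,0,0,0,0.025,0.15],
    [0,0,0,0,0,0.03,0.15],
    [0,0,0,0,0,0.025,0.15],
    [0,0,0,0,0,0.01,0.15],
    [0,0,0,0,0,0,0.15],
    [0,0,0,0,0,0,0.15]
  ]
}}

```text
clock: 22.45
tcp_pos: [453.4, 332.6, 138.6]
tool_rot: [-3.141, 0.0, 1.564]
ft_force: [-0.6, -0.3, -0.5]
gripper_width: 0.248
finger_force: 12.0
```

```bash
python3 - <<'E'
from h import *
s=get_state(); print(s["tcp_pos"].round(1))
im,d=read_camera("side"); save("s3",cv2.resize(im[180:330,140:300],(640,600),interpolation=cv2.INTER_CUBIC))
E
```

```text
[453.4 332.6 138.6]
```

View pics/s3.png

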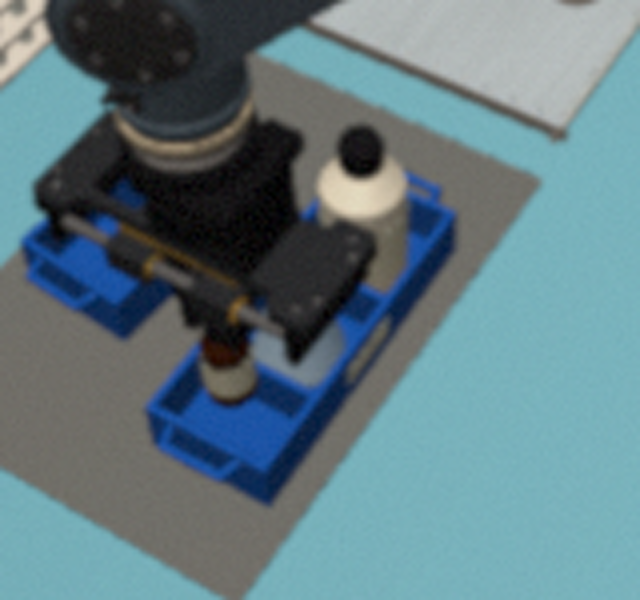

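The dropper hangs upright above the narrow bay at (230,370) in the crop, and the tall bottle and flask are standing. I'll lower it.

Emit:
{"fn": "apply_moves", "kwargs": {
  "steps": [
    [0,0,0,0,0,0.01,0.15],
    [0,0,0,0,0,0.014,0.15],
    [0,0,0,0,0,0.012,0.15],
    [0,0,0,0,0,0.008,0.15],
    [0,0,0,0,0,0.004,0.15],
    [0,0,0,0,0,0.002,0.15],
    [0,0,0,0,0,0,0.15],
    [0,0,0,0,0,0,0.15]
  ]
}}

```text
clock: 23.17
tcp_pos: [453.5, 333.1, 89.3]
tool_rot: [3.141, -0.0, 1.565]
ft_force: [-0.4, -0.0, -1.2]
gripper_width: 0.247
finger_force: 12.0
```

Emit:
{"fn": "apply_moves", "kwargs": {
  "steps": [
    [0,0,0,0,0,0.001,0.15],
    [0,0,0,0,0,0.0007,0.15],
    [0,0,0,0,0,0,0.15]
  ]
}}

```text
clock: 23.42
tcp_pos: [453.2, 333.0, 87.4]
tool_rot: [3.141, -0.0, 1.565]
ft_force: [-0.7, -0.1, 0.1]
gripper_width: 0.245
finger_force: 12.0
```

Emit:
{"fn": "apply_moves", "kwargs": {
  "steps": [
    [0,0,0,0,0,0.001,0.15],
    [0,0,0,0,0,0.0005,0.15],
    [0,0,0,0,0,0,0.15]
  ]
}}

```text
clock: 23.67
tcp_pos: [453.0, 332.9, 85.6]
tool_rot: [-3.141, 0.0, 1.565]
ft_force: [0.4, -0.4, 0.6]
gripper_width: 0.244
finger_force: 12.0
```

Emit:
{"fn": "apply_moves", "kwargs": {
  "steps": [
    [0,0,0,0,0,0.0005,0.15],
    [0,0,0,0,0,0,0.15]
  ]
}}

```text
clock: 23.83
tcp_pos: [453.1, 333.0, 85.4]
tool_rot: [3.142, -0.0, 1.565]
ft_force: [-0.0, -0.5, 1.6]
gripper_width: 0.243
finger_force: 12.0
```

Emit:
{"fn": "apply_moves", "kwargs": {
  "steps": [
    [0,0,0,0,0,0,0.35],
    [0,0,0,0,0,0,0.45],
    [0,0,0,0,0,0,0.45],
    [0,0,0,0,0,-0.006,0.45],
    [0,0,0,0,0,-0.02,0.45],
    [0,0,0,0,0,-0.03,0.45],
    [0,0,0,0,0,-0.03,0.45],
    [0,0,0,0,0,-0.03,0.6],
    [0,0,0,-0.015,0.01,-0.02,0.95],
    [0,0,0,-0.03,0.01,0,0.95]
  ]
}}

```text
clock: 24.67
tcp_pos: [475.9, 290.9, 226.8]
tool_rot: [3.13, -0.006, 1.569]
ft_force: [1.8, 0.5, -0.1]
gripper_width: 0.598
finger_force: 0.0
```

Emit:
{"fn": "apply_moves", "kwargs": {
  "steps": [
    [0,0,0,-0.034,0.008,0,0.95],
    [0,0,0,-0.034,0.008,0,0.95],
    [0,0,0,-0.034,0.008,0,0.95],
    [0,0,0,-0.034,0.008,0,0.95],
    [0,0,0,-0.034,0.008,0,0.95],
    [0,0,0,-0.034,0.008,0,0.95],
    [0,0,0,-0.034,0.008,0,0.95],
    [0,0,0,-0.034,0.008,0,0.95],
    [0,0,0,-0.034,0.008,0,0.95],
    [0,0,0,-0.034,0.008,0,0.95]
  ]
}}

```text
clock: 25.5
tcp_pos: [550.9, -54.4, 221.6]
tool_rot: [3.141, 0.0, 1.565]
ft_force: [0.9, 0.2, -0.6]
gripper_width: 0.95
finger_force: 0.0
```

Emit:
{"fn": "apply_moves", "kwargs": {
  "steps": [
    [0,0,0,-0.034,0.008,0,0.95],
    [0,0,0,-0.034,0.008,0,0.95],
    [0,0,0,-0.034,0.008,0,0.95],
    [0,0,0,-0.03,0.006,0,0.95],
    [0,0,0,-0.025,0.004,0,0.95],
    [0,0,0,0,0,0,0.95],
    [0,0,0,0,0,0,0.95]
  ]
}}

```text
clock: 26.08
tcp_pos: [583.7, -211.2, 221.2]
tool_rot: [3.142, -0.0, 1.562]
ft_force: [-0.3, -0.6, 0.2]
gripper_width: 0.948
finger_force: 0.0
```

```bash
python3 shot.py w5 "(586,-220,88.5)" "(466,-285,84.5)"
```

```text
[ 583.7 -211.2  221.2] [ 3.14156876e+00 -3.34947128e-04  1.56224633e+00]
(586,-220,88.5) [402. 307.]
(466,-285,84.5) [234. 394.]
```

View pics/w5.png

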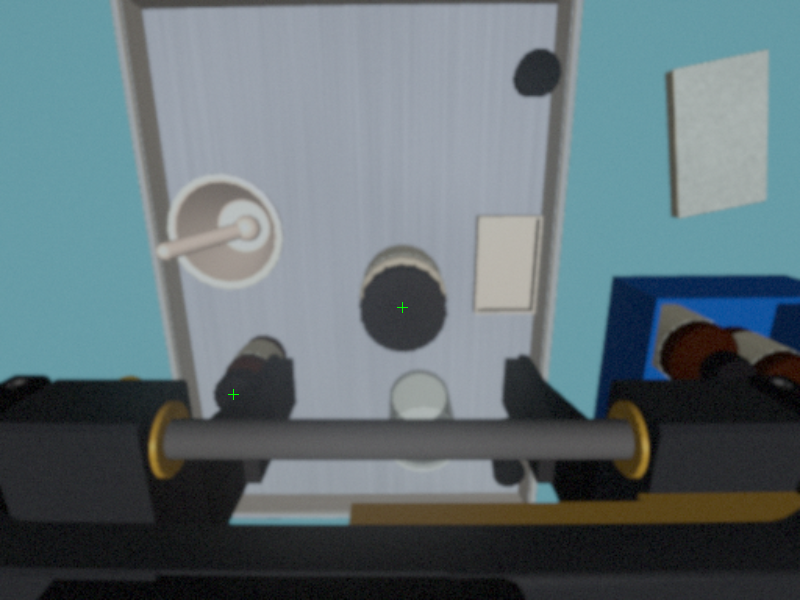

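The jar lid is centred on its mark at (402,307). The blue stock box is nearby on the right, so I'll check its height against the gripper body.

```bash
python3 - <<'E'
import numpy as np
P=np.load("P0.npy").reshape(-1,3)
for a,b in((655,685),(685,720),(720,800)):
    q=P[(P[:,0]>a)&(P[:,0]<b)&(P[:,1]>-290)&(P[:,1]<-150)]; print(a,np.percentile(q[:,2],[50,99.5]))
E
```

```text
655 [ 5.71960887 18.37944606]
685 [11.67007372 30.28982268]
720 [  2.67367442 108.50186973]
```

Emit:
{"fn": "apply_moves", "kwargs": {
  "steps": [
    [0,0,0,-0.0088,0.0022,0,0.95],
    [0,0,0,0,0,0.012,0.95],
    [0,0,0,0,0,0.025,0.95],
    [0,0,0,0,0,0.025,0.95],
    [0,0,0,0,0,0.008,0.95],
    [0,0,0,0,0,0,0.95]
  ]
}}

```text
clock: 26.63
tcp_pos: [584.5, -216.8, 148.9]
tool_rot: [-3.136, -0.003, 1.566]
ft_force: [-0.2, -0.3, -0.8]
gripper_width: 0.953
finger_force: 0.0
```

Emit:
{"fn": "apply_moves", "kwargs": {
  "steps": [
    [0,0,0,-0.0025,0.001,0.01,0.95],
    [0,0,0,0,0,0.02,0.95],
    [0,0,0,0,0,0.02,0.95],
    [0,0,0,0,0,0.012,0.95],
    [0,0,0,0,0,0.006,0.95],
    [0,0,0,0,0,0,0.95],
    [0,0,0,0,0,0,0.95]
  ]
}}

```text
clock: 27.22
tcp_pos: [587.6, -221.5, 83.7]
tool_rot: [3.141, 0.001, 1.565]
ft_force: [0.4, -0.3, 0.1]
gripper_width: 0.95
finger_force: 0.0
```

Emit:
{"fn": "apply_moves", "kwargs": {
  "steps": [
    [0,0,0,0,0,0,0.6],
    [0,0,0,0,0,0,0.6],
    [0,0,0,0,0,0,0.6],
    [0,0,0,0,0,0,0.6],
    [0,0,0,0,0,0,0.6],
    [0,0,0,0,0,0,0.6]
  ],
  "grip_force": 22
}}

```text
clock: 27.72
tcp_pos: [587.0, -221.3, 83.6]
tool_rot: [3.141, 0.0, 1.565]
ft_force: [-0.3, -0.0, 3.5]
gripper_width: 0.66
finger_force: 22.0
```

Emit:
{"fn": "apply_moves", "kwargs": {
  "steps": [
    [0,0,0,0,0,-0.005,0.55],
    [0,0,0,0,0,-0.015,0.55],
    [0,0,0,0,0,-0.025,0.55],
    [0,0,0,0.004,0,-0.025,0.55],
    [0,0,0,0.01,0,-0.015,0.55],
    [0,0,0,0.018,0,-0.005,0.55],
    [0,0,0,0.024,0.001,0,0.55],
    [0,0,0,0.03,0.001,0,0.55],
    [0,0,0,0.032,0.001,0,0.55],
    [0,0,0,0.032,0.001,0,0.55]
  ]
}}

```text
clock: 28.55
tcp_pos: [591.4, -70.1, 173.1]
tool_rot: [-3.141, -0.0, 1.564]
ft_force: [0.6, -0.4, -1.8]
gripper_width: 0.657
finger_force: 22.0
```

Emit:
{"fn": "apply_moves", "kwargs": {
  "steps": [
    [0,0,0,0.032,0.001,0,0.55],
    [0,0,0,0.032,0.001,0,0.55],
    [0,0,0,0.032,0.001,0,0.55],
    [0,0,0,0.032,0.001,0,0.55],
    [0,0,0,0.032,0.002,0,0.55],
    [0,0,0,0.032,0.002,0,0.55],
    [0,0,0,0.032,0.002,0,0.55],
    [0,0,0,0.03,0.002,0,0.55],
    [0,0,0,0.025,0.002,0,0.55],
    [0,0,0,0.018,0.001,0,0.55]
  ]
}}

```text
clock: 29.38
tcp_pos: [608.1, 228.5, 172.9]
tool_rot: [-3.141, -0.001, 1.567]
ft_force: [0.0, -0.3, -1.8]
gripper_width: 0.658
finger_force: 22.0
```

Emit:
{"fn": "apply_moves", "kwargs": {
  "steps": [
    [0,0,0,0.014,0.001,0,0.55],
    [0,0,0,0.008,0,0,0.55],
    [0,0,0,0,0,0,0.55],
    [0,0,0,0,0,0,0.55]
  ]
}}

```text
clock: 29.72
tcp_pos: [609.5, 247.1, 172.9]
tool_rot: [-3.141, 0.001, 1.565]
ft_force: [0.1, -1.1, -1.1]
gripper_width: 0.658
finger_force: 22.0
```

```bash
python3 - <<'E'
from h import *
P=np.load("P0.npy"); im=np.load("top0.npz")["im"]; hsv=cv2.cvtColor(im,cv2.COLOR_RGB2HSV)
b=(hsv[...,0]>100)&(hsv[...,0]<125)&(hsv[...,1]>140)
q=P[b&(P[...,2]>38)&(P[...,2]<62)][:,:2]
a=np.deg2rad(-6.2); ex=np.array([np.cos(a),np.sin(a)]); ey=np.array([-ex[1],ex[0]])
l=np.c_[(q-[602.65,230.5])@ex,(q-[602.65,230.5])@ey]; l=l[(abs(l[:,0])<70)&(abs(l[:,1])<110)]
m=l[abs(l[:,0])<30]; print(dict(zip(range(-100,101,5),np.histogram(m[:,1],np.arange(-100,105,5))[0])))
print(dict(zip(range(-60,60,5),np.histogram(l[abs(l[:,1])<65][:,0],np.arange(-60,65,5))[0])))
E
```

```text
{-100: np.int64(0), -95: np.int64(22), -90: np.int64(13), -85: np.int64(6), -80: np.int64(33), -75: np.int64(30), -70: np.int64(0), -65: np.int64(0), -60: np.int64(0), -55: np.int64(0), -50: np.int64(0), -45: np.int64(0), -40: np.int64(0), -35: np.int64(0), -30: np.int64(0), -25: np.int64(0), -20: np.int64(24), -15: np.int64(35), -10: np.int64(0), -5: np.int64(0), 0: np.int64(0), 5: np.int64(0), 10: np.int64(0), 15: np.int64(0), 20: np.int64(0), 25: np.int64(0), 30: np.int64(0), 35: np.int64(0), 40: np.int64(0), 45: np.int64(0), 50: np.int64(0), 55: np.int64(0), 60: np.int64(0), 65: np.int64(10), 70: np.int64(45), 75: np.int64(12), 80: np.int64(6), 85: np.int64(13), 90: np.int64(21), 95: np.int64(0)}
{-60: np.int64(0), -55: np.int64(0), -50: np.int64(7), -45: np.int64(92), -40: np.int64(30), -35: np.int64(6), -30: np.int64(4), -25: np.int64(6), -20: np.int64(4), -15: np.int64(7), -10: np.int64(6), -5: np.int64(4), 0: np.int64(4), 5: np.int64(6), 10: np.int64(5), 15: np.int64(4), 20: np.int64(4), 25: np.int64(5), 30: np.int64(6), 35: np.int64(4), 40: np.int64(97), 45: np.int64(41), 50: np.int64(0), 55: np.int64(0)}
```

Emit:
{"fn": "apply_moves", "kwargs": {
  "steps": [
    [0,0,0,0.006,-0.002,0,0.55],
    [0,0,0,0.0055,-0.001,0,0.55],
    [0,0,0,0,0,0.01,0.55],
    [0,0,0,0,0,0.02,0.55],
    [0,0,0,0,0,0.02,0.55],
    [0,0,0,0,0,0.015,0.55],
    [0,0,0,0,0,0.01,0.55],
    [0,0,0,0,0,0.004,0.55],
    [0,0,0,0,0,0,0.55],
    [0,0,0,0,0,0,0.55]
  ]
}}

```text
clock: 30.55
tcp_pos: [607.4, 259.1, 94.4]
tool_rot: [3.141, -0.0, 1.565]
ft_force: [0.1, -0.3, -1.3]
gripper_width: 0.66
finger_force: 22.0
```

Emit:
{"fn": "apply_moves", "kwargs": {
  "steps": [
    [0,0,0,0,0,0.001,0.55],
    [0,0,0,0,0,0.001,0.55],
    [0,0,0,0,0,0.0005,0.55],
    [0,0,0,0,0,0,0.55]
  ]
}}

```text
clock: 30.88
tcp_pos: [607.1, 259.3, 92.2]
tool_rot: [3.141, -0.0, 1.565]
ft_force: [0.1, 0.4, -2.2]
gripper_width: 0.661
finger_force: 22.0
```

Emit:
{"fn": "apply_moves", "kwargs": {
  "steps": [
    [0,0,0,0,0,0.0015,0.55],
    [0,0,0,0,0,0.001,0.55],
    [0,0,0,0,0,0.0007,0.55],
    [0,0,0,0,0,0,0.55]
  ]
}}

```text
clock: 31.22
tcp_pos: [606.7, 259.2, 88.2]
tool_rot: [-3.141, 0.0, 1.565]
ft_force: [-0.5, -0.4, -2.5]
gripper_width: 0.659
finger_force: 22.0
```

Emit:
{"fn": "apply_moves", "kwargs": {
  "steps": [
    [0,0,0,0,0,0.0006,0.55],
    [0,0,0,0,0,0.0003,0.55],
    [0,0,0,0,0,0,0.55]
  ]
}}

```text
clock: 31.47
tcp_pos: [606.9, 259.2, 87.7]
tool_rot: [3.142, -0.0, 1.565]
ft_force: [-0.3, -0.1, -1.6]
gripper_width: 0.658
finger_force: 22.0
```

Emit:
{"fn": "apply_moves", "kwargs": {
  "steps": [
    [0,0,0,0,0,0.0004,0.55],
    [0,0,0,0,0,0.0003,0.55],
    [0,0,0,0,0,0,0.55]
  ]
}}

```text
clock: 31.72
tcp_pos: [606.9, 259.2, 87.6]
tool_rot: [3.141, -0.0, 1.565]
ft_force: [-2.2, -1.0, 4.8]
gripper_width: 0.658
finger_force: 22.0
```

Emit:
{"fn": "apply_moves", "kwargs": {
  "steps": [
    [0,0,0,0,0,0,0.75],
    [0,0,0,0,0,0,0.95],
    [0,0,0,0,0,0,0.95],
    [0,0,0,0,0,-0.006,0.95],
    [0,0,0,0,0,-0.02,0.95],
    [0,0,0,0,0,-0.03,0.95],
    [0,0,0,0,0,-0.03,0.95],
    [0,0,0,0,0,-0.03,0.9],
    [0,0,0,-0.015,-0.004,-0.015,0.65],
    [0,0,0,-0.03,-0.008,0,0.65]
  ]
}}

```text
clock: 32.55
tcp_pos: [598.5, 217.1, 223.3]
tool_rot: [3.129, -0.004, 1.568]
ft_force: [0.3, -1.2, -0.1]
gripper_width: 0.823
finger_force: 0.0
```

Emit:
{"fn": "apply_moves", "kwargs": {
  "steps": [
    [0,0,0,-0.033,-0.0085,0,0.65],
    [0,0,0,-0.033,-0.0085,0,0.65],
    [0,0,0,-0.033,-0.0085,0,0.65],
    [0,0,0,-0.033,-0.0085,0,0.65],
    [0,0,0,-0.033,-0.0085,0,0.65],
    [0,0,0,-0.033,-0.0085,0,0.65],
    [0,0,0,-0.033,-0.0085,0,0.65],
    [0,0,0,-0.033,-0.0085,0,0.65],
    [0,0,0,-0.033,-0.0085,0,0.65],
    [0,0,0,-0.033,-0.0085,0,0.65]
  ]
}}

```text
clock: 33.38
tcp_pos: [507.3, -116.8, 218.3]
tool_rot: [3.141, 0.0, 1.565]
ft_force: [0.4, 0.1, -0.4]
gripper_width: 0.648
finger_force: 0.0
```

Emit:
{"fn": "apply_moves", "kwargs": {
  "steps": [
    [0,0,0,-0.033,-0.0085,0,0.65],
    [0,0,0,-0.033,-0.0085,0,0.65],
    [0,0,0,-0.033,-0.0085,0,0.65],
    [0,0,0,-0.03,-0.0085,0,0.65],
    [0,0,0,-0.025,-0.006,0,0.65],
    [0,0,0,-0.01,-0.002,0,0.65],
    [0,0,0,0,0,0,0.65],
    [0,0,0,0,0,0,0.65]
  ]
}}

```text
clock: 34.05
tcp_pos: [464.6, -278.5, 217.8]
tool_rot: [3.142, -0.001, 1.564]
ft_force: [-0.2, 0.6, -0.3]
gripper_width: 0.646
finger_force: 0.0
```

Emit:
{"fn": "apply_moves", "kwargs": {
  "steps": [
    [0,0,0,-0.0068,0.0014,0,0.65],
    [0,0,0,0,0,0.012,0.65],
    [0,0,0,0,0,0.025,0.65],
    [0,0,0,0,0,0.03,0.65],
    [0,0,0,0,0,0.03,0.65],
    [0,0,0,0,0,0.022,0.65],
    [0,0,0,0,0,0.01,0.65],
    [0,0,0,0,0,0.006,0.65],
    [0,0,0,0,0,0,0.65],
    [0,0,0,0,0,0,0.65]
  ]
}}

```text
clock: 34.88
tcp_pos: [466.9, -285.8, 83.6]
tool_rot: [3.14, 0.001, 1.566]
ft_force: [0.8, -1.2, 0.0]
gripper_width: 0.65
finger_force: 0.0
```

Emit:
{"fn": "apply_moves", "kwargs": {
  "steps": [
    [0,0,0,0,0,0,0.65]
  ]
}}

```text
clock: 34.97
tcp_pos: [467.1, -286.3, 84.2]
tool_rot: [3.139, 0.002, 1.565]
ft_force: [0.4, 0.3, 0.4]
gripper_width: 0.653
finger_force: 0.0
```

Emit:
{"fn": "apply_moves", "kwargs": {
  "steps": [
    [0,0,0,0,0,0.004,0.65],
    [0,0,0,0,0,0,0.3],
    [0,0,0,0,0,0,0.3],
    [0,0,0,0,0,0,0.3],
    [0,0,0,0,0,0,0.3],
    [0,0,0,0,0,0,0.3],
    [0,0,0,0,0,0,0.3],
    [0,0,0,0,0,0,0.3]
  ],
  "grip_force": 15
}}

```text
clock: 35.63
tcp_pos: [466.0, -285.9, 79.0]
tool_rot: [-3.142, 0.0, 1.565]
ft_force: [-1.0, 0.4, 1.4]
gripper_width: 0.362
finger_force: 15.0
```

Emit:
{"fn": "apply_moves", "kwargs": {
  "steps": [
    [0,0,0,0,0,-0.005,0.25],
    [0,0,0,0,0,-0.015,0.25],
    [0,0,0,0,0,-0.025,0.25],
    [0,0,0,0,0,-0.03,0.25],
    [0,0,0,0.006,0.002,-0.02,0.25],
    [0,0,0,0.014,0.004,-0.005,0.25],
    [0,0,0,0.022,0.006,0,0.25],
    [0,0,0,0.03,0.009,0,0.25],
    [0,0,0,0.032,0.009,0,0.25],
    [0,0,0,0.032,0.009,0,0.25]
  ]
}}

```text
clock: 36.47
tcp_pos: [505.2, -147.6, 178.0]
tool_rot: [-3.14, -0.001, 1.564]
ft_force: [0.3, 0.3, -0.3]
gripper_width: 0.36
finger_force: 15.0
```

Emit:
{"fn": "apply_moves", "kwargs": {
  "steps": [
    [0,0,0,0.032,0.009,0,0.25],
    [0,0,0,0.032,0.009,0,0.25],
    [0,0,0,0.032,0.009,0,0.25],
    [0,0,0,0.032,0.009,0,0.25],
    [0,0,0,0.032,0.009,0,0.25],
    [0,0,0,0.032,0.009,0,0.25],
    [0,0,0,0.032,0.009,0,0.25],
    [0,0,0,0.032,0.009,0,0.25],
    [0,0,0,0.028,0.008,0,0.25],
    [0,0,0,0.02,0.006,0,0.25]
  ]
}}

```text
clock: 37.3
tcp_pos: [592.5, 157.2, 177.6]
tool_rot: [-3.139, -0.001, 1.567]
ft_force: [0.0, -1.3, -0.8]
gripper_width: 0.363
finger_force: 15.0
```

Emit:
{"fn": "apply_moves", "kwargs": {
  "steps": [
    [0,0,0,0.012,0.005,0,0.25],
    [0,0,0,0.006,0,0,0.25],
    [0,0,0,0,0,0,0.25],
    [0,0,0,0,0,0,0.25]
  ]
}}

```text
clock: 37.63
tcp_pos: [597.8, 170.9, 178.2]
tool_rot: [-3.14, 0.001, 1.565]
ft_force: [-1.0, -0.7, -0.9]
gripper_width: 0.364
finger_force: 15.0
```

Emit:
{"fn": "apply_moves", "kwargs": {
  "steps": [
    [0,0,0,0.008,0,0,0.25],
    [0,0,0,0.0065,0,0,0.25],
    [0,0,0,0,0,0.01,0.25],
    [0,0,0,0,0,0.022,0.25],
    [0,0,0,0,0,0.022,0.25],
    [0,0,0,0,0,0.018,0.25],
    [0,0,0,0,0,0.01,0.25],
    [0,0,0,0,0,0.004,0.25],
    [0,0,0,0,0,0,0.25],
    [0,0,0,0,0,0,0.25]
  ]
}}

```text
clock: 38.47
tcp_pos: [599.4, 185.9, 93.3]
tool_rot: [3.141, -0.0, 1.565]
ft_force: [0.3, -0.1, -0.3]
gripper_width: 0.363
finger_force: 15.0
```

Emit:
{"fn": "apply_moves", "kwargs": {
  "steps": [
    [0,0,0,0,0,0.001,0.25],
    [0,0,0,0,0,0.001,0.25],
    [0,0,0,0,0,0,0.25]
  ]
}}

```text
clock: 38.72
tcp_pos: [599.3, 186.0, 91.6]
tool_rot: [3.14, -0.0, 1.565]
ft_force: [-0.6, -0.6, -1.2]
gripper_width: 0.359
finger_force: 15.0
```

Emit:
{"fn": "apply_moves", "kwargs": {
  "steps": [
    [0,0,0,0,0,0.002,0.25],
    [0,0,0,0,0,0.002,0.25],
    [0,0,0,0,0,0.0015,0.25],
    [0,0,0,0,0,0.001,0.25],
    [0,0,0,0,0,0.0005,0.25],
    [0,0,0,0,0,0,0.25]
  ]
}}

```text
clock: 39.22
tcp_pos: [598.7, 185.9, 83.6]
tool_rot: [-3.141, 0.0, 1.565]
ft_force: [-0.6, 0.4, -0.5]
gripper_width: 0.363
finger_force: 15.0
```

Emit:
{"fn": "apply_moves", "kwargs": {
  "steps": [
    [0,0,0,0,0,0.0006,0.25],
    [0,0,0,0,0,0.0004,0.25],
    [0,0,0,0,0,0,0.25]
  ]
}}

```text
clock: 39.47
tcp_pos: [598.9, 186.0, 83.0]
tool_rot: [3.141, -0.0, 1.565]
ft_force: [-0.3, -0.8, 0.3]
gripper_width: 0.364
finger_force: 15.0
```

Emit:
{"fn": "apply_moves", "kwargs": {
  "steps": [
    [0,0,0,0,0,0.0004,0.25],
    [0,0,0,0,0,0,0.25]
  ]
}}

```text
clock: 39.63
tcp_pos: [598.9, 186.0, 83.0]
tool_rot: [3.141, -0.0, 1.565]
ft_force: [-1.5, -0.4, 3.4]
gripper_width: 0.361
finger_force: 15.0
```

Emit:
{"fn": "apply_moves", "kwargs": {
  "steps": [
    [0,0,0,0,0,0,0.45],
    [0,0,0,0,0,0,0.6],
    [0,0,0,0,0,0,0.6],
    [0,0,0,0,0,-0.006,0.6],
    [0,0,0,0,0,-0.02,0.6],
    [0,0,0,0,0,-0.03,0.6],
    [0,0,0,0,0,-0.03,0.6],
    [0,0,0,0,0,-0.03,0.6],
    [0,0,0,-0.015,-0.005,-0.02,0.6],
    [0,0,0,-0.03,-0.01,0,0.6]
  ]
}}

```text
clock: 40.47
tcp_pos: [587.9, 143.4, 224.3]
tool_rot: [3.128, -0.002, 1.569]
ft_force: [0.6, -0.5, -0.1]
gripper_width: 0.599
finger_force: 0.0
```

Emit:
{"fn": "apply_moves", "kwargs": {
  "steps": [
    [0,0,0,-0.033,-0.005,0,0.6],
    [0,0,0,-0.033,-0.005,0,0.6],
    [0,0,0,-0.033,-0.005,0,0.6],
    [0,0,0,-0.033,-0.005,0,0.6],
    [0,0,0,-0.033,-0.005,0,0.6],
    [0,0,0,-0.033,-0.005,0,0.6],
    [0,0,0,-0.033,-0.005,0,0.6],
    [0,0,0,-0.033,-0.005,0,0.6],
    [0,0,0,-0.02,-0.005,0,0.6],
    [0,0,0,0,0,0,0.6]
  ]
}}

```text
clock: 41.3
tcp_pos: [536.6, -147.0, 218.9]
tool_rot: [3.141, 0.002, 1.56]
ft_force: [-0.2, -0.8, 0.2]
gripper_width: 0.601
finger_force: 0.0
```

```bash
python3 - <<'E'
from h import *
print(get_state()["tcp_pos"])
a,_=read_camera("side"); b,_=read_camera("top")
save("fin",np.vstack([cv2.resize(a[70:330,80:370],(669,600))[:, :],])); 
o=np.hstack([cv2.resize(a[100:320,120:360],(400,367)),cv2.resize(b[90:235,90:430],(400,171)) if 0 else cv2.resize(b[90:310,90:330],(400,367))]); save("fin2",o)
E
```

```text
[ 536.56040946 -147.04261688  218.87342048]
```

View pics/fin2.png

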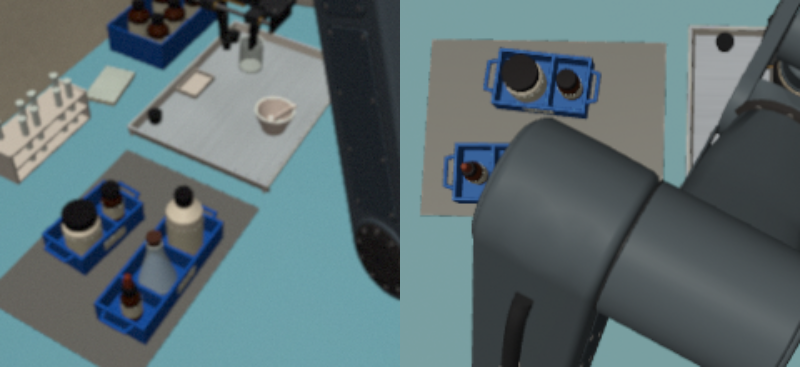

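In the side half of the picture, all five items stand upright in their bays:

- **Three-bay carrier:** tall bottle (184,220), flask (158,260) and dropper (130,297).
- **Two-bay carrier:** jar (80,225) and small bottle (112,200).

The mortar (273,115) and beaker (250,52) still stand in the pan, and the arm is clear of everything. I'll hand it in.

```bash
python3 -c "
from plant import *
print(job_done())"
```

```text
the job is handed in; nothing more can be done
None
```

Both kits are made up: all five items stand upright in their correct bays, the beaker and mortar are still standing in the pan, and I handed the job in at about 41 s on the robot's clock.

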